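Slide a ripening plate out of its slots into the disinfecting hood

TASK

Slide the perforated metal ripening plate up the sloping slotted cradle and over its crest, so that it lies flat on the level blue rails, then push it on under the white hood until you feel it press the hidden spring buffer fully in. Keep it on its rails rather than lifting it away, do not ram the buffer, leave the plate lying there against the pressed buffer, and do not disturb the cheeses standing around.

Things in the scene. Friction and masses are not known exactly. Their poses are not given: they have to be found in the camera images.
- station: Fixed feeding station, 0.41 m long, 141 mm wide. x axis = feeding direction, z up; origin at table level, midway across, below the crest. The plate runs on two blue rails at |y| 42 to 62 mm, first up a 30 degree slope, then along a level bed (x = 0 to 260 mm, surface z = 125 mm). Cheeks at |y| 62 to 70 mm, up to 15 mm above the surface, guide its sides.
- foot (a point): Middle of the slope's low end, at running surface height: x = -139, z = 45 mm on the station. Two stops at |y| 42 to 62 mm, 10 mm long, 12 mm high, carry the plate's lower edge here and leave the middle open. Along the lowest 70 mm of the slope lips cover the plate's side edges (slots 11 mm high, lip tops 15 mm above the running surface).
- crest (a point): Middle of the crest where slope and level bed meet: x = 0, z = 125 mm on the station. Pushed past it by a bit more than half its length, the plate tips level if nothing holds its rear edge down. Between the rails (|y| < 42 mm) an open channel lets fingertips reach below the plate: 30 mm deep along the slope and on the bed up to x = 85 mm, 9 mm farther on.
- hood_mouth (a point): Middle of the hood's open mouth, at running surface height: x = 100, z = 125 mm on the station. Out of sight behind it is a spring buffer; its rubber face stands 70 to 105 mm inside (differs each time, does not show). It gives way 15 mm with 1 to 2.5 N, then meets a firm stop. The rails' friction keeps the plate against the spring when let go.
- hood: White hood fixed on the station; its origin and axes are the station's. It covers the bed from x = 100 to 264 mm; its roof's underside is 24 mm above the running surface, roof top at z = 153 mm, with a 12 mm high grey box on it at x = 155 to 205 mm.
- plate: Loose perforated metal plate 150 x 120 x 8 mm, about 0.65 kg, with dark round spots on its top. Origin at the centre of its underside, x along its 150 mm length (the feeding direction), z out of its top. It starts lying in the slots on the slope with its lower edge at the foot stops, x axis pointing up the slope.
- wheel: White round cheese, diameter 116 mm, 40 mm high; origin at the centre of its underside. Bystander.
- log: Cheese log of 40 mm diameter on a small wooden board 190 x 90 x 12 mm, 52 mm high in all; origin at the centre of the board's underside. Bystander.
- pyramid: Pale truncated pyramid cheese, 90 mm across, 65 mm high; origin at the centre of its underside. Bystander.
There are look-alikes about, which are no part of the job. Several things have the shape of the plate; the one meant has the colours described above.

How it is judged:
By the outcome, as a careful person would: the job done as asked, in the order asked, and still so for the second after the job is handed in, with the robot touching nothing.
It also fails if it takes over 58 s, if anything falls off the work surface, if the arm or the gripper's body presses on something with over 40 N, if the wrist force passes 120 N, or if a joint passes its speed limit or range.

ROBOT

A 6-joint arm with a two-finger parallel gripper is mounted at the origin on the work surface. World frame = base frame: x ahead of the robot, y to its left, z up, the work surface at z = 0. Lengths are in m, angles in rad, forces in N, time in s.
With the tool pointing down it reaches from about 0.25 to 0.775 m from the base axis. Payload 8.9 kg.
Tool frame: the origin (TCP) lies at the very end of the fingers, on their centre line; the grasp point (between the pads) lies manip.pinch_z behind it (manip.pinch_z is the distance from the TCP to the grasp point, in m); z points along the fingers, y is the line along which they close (so a half turn about z gives the same grasp; the last joint's range is limited). The gripper opens to 85 mm and grips with 20 to 120 N. Pads are 22 mm wide; open, the fingers measure 114 mm over their backs; the gripper's body (76 mm by 85 mm) begins 54 mm behind the grasp point. The pads swing forward as they close: fully open they stand 13 mm farther back than shut.
Start: joints at [-1.262, 0.291, -0.153, 1.127, 0, 1.431], TCP at [0.227, -0.473, 0.231] pointing down, gripper open.
Joint ranges: [-2.52, 2.52], [-0.91, 1.74], [-1.3, 1.37], [-1.96, 2.02], [-1.52, 1.47], [-3.14, 3.14]. Speed limits (rad/s): [2.22, 2.22, 2.79, 3.14, 3.14, 3.14].

INTERFACE

Orientations are given as a unit quaternion [w, x, y, z].
In Python, from cell import manip gives the robot as it stands.
- The arm moves only by the tool servo_tool, never from a script. Its argument "targets" is a list of rows, each an object of numbers: "ax", "ay", "az": the turn, a rotation vector about the tool's x, y, z in degrees; "x", "y", "z": the shift along the tool's x, y, z in m; "fingers": the finger opening in m, from 0 to 0.0854. A call has 1 to 5 rows; each row shifts and turns the commanded pose from where the row before left it, along the tool's axes as they then stand; what a row does not reach is not made up. A row lasts 1/10 s, in which the tool goes at most 50 mm and 8.59 degrees, less where a joint would pass 70% of its speed; a pose out of reach is approached as far as the arm can. A call with a gripper value outside its range is refused whole. The fingers move at their own pace and stop on an object; the grip force is fixed at half the most. Time passes only in rows, so rows that do not move let the fingers close. It gives the time, the measured TCP pose, the force, the opening and the grip force at its end, in the units of the state.
- manip.get_obs(): the state, without advancing time (a new reading comes with each control period).
- manip.grab_frame(name): name is "scene" or "top" or "wrist"; returns (picture, depth): 420x560x3 uint8, red, green, blue; 420x560 float32, m along the optical axis (not along the pixel's ray), 0 where there is no reading.
- manip.camera_params(name): a dict with "camera_matrix" (3x3 intrinsics, pixels), "rvec" (rotation vector, rad) and "tvec" (3), from world to camera coordinates, as OpenCV has them. Camera axes: x right, y down, z forward; pixel columns grow to the right and rows downward; lengths in m; the calibration is good to about 2 mm. A picture is of the moment at which its call begins: read the wrist's pose just before it. camera_params takes no time and is no camera call; for the wrist camera it gives the pose at the moment of the call.
- manip.close_job(): hands the job in; it is judged then, once.
The state is a dict: "time_s": time; "joints": joint angles; "joint_vel": joint speeds; "effort": joint torques, N m; "ee_pos": TCP position; "eef_rot": TCP orientation; "force": force on the tool from outside, world axes, zero at the start; "wrist_torque": the same for the moment, N m; "grip_width": finger opening in m; "grasp_force": force on a finger pad.
Only numpy, scipy, OpenCV 4.12 (cv2) and the standard library are available. Lean on these libraries where they do the work, as an engineer would, in place of code of your own. Each camera call takes 0.05 s, during which the arm holds its last target. There are 200 camera calls.

## Working session

There is one attempt and no reset: what is moved stays moved. The work goes in short steps, Python scripts to look and compute and a tool call to move; the robot and the scene stay as the last step left them, time stands still between calls to the robot, and variables do not carry over. Pictures are saved under pics/ and viewed, at most 10 in all, crops included, and the job is handed in when it is done.

Besides the shell and the picture viewer there is one more tool, called after "Request:" as name(argument=value, ...) on one line, values as JSON. servo_tool: Moves the arm, as the interface text tells. Its arguments: {"type":"object","properties":{"targets":{"type":"array"}},"required":["targets"]}

```bash
mkdir -p pics; ls
python3 - <<'E'
from cell import manip
import cv2,numpy as np
for n in("scene","top"):
    p,d=manip.grab_frame(n);cv2.imwrite(f"pics/{n}0.png",p[:,:,::-1]);np.savez(f"{n}0.npz",p=p,d=d,**manip.camera_params(n))
print(manip.pinch_z,manip.get_obs())
E
```

```text
pics
0.0187 {'time_s': 0.1, 'joints': array([-1.26230116e+00,  2.91236726e-01, -1.54007212e-01,  1.12670037e+00,
       -2.24731305e-05,  1.43150527e+00]), 'joint_vel': array([ 0.00075104, -0.00212205,  0.00061813,  0.00087019, -0.00043922,
       -0.00076214]), 'effort': array([ 1.33418256e-03, -5.37980247e+01,  3.31918466e+01,  9.39209887e-03,
       -2.10220669e-04, -2.05157892e-05]), 'ee_pos': array([ 0.22719687, -0.47288087,  0.23079938]), 'eef_rot': array([-5.70990270e-04,  9.75040302e-01,  2.22027205e-01, -5.96994308e-05]), 'force': array([-0.04633862, -0.40138472, -0.14664574]), 'wrist_torque': array([-0.03455784, -0.01282237, -0.05699976]), 'grasp_force': 0.0, 'grip_width': 0.08562646032867634}
```

View pics/scene0.png

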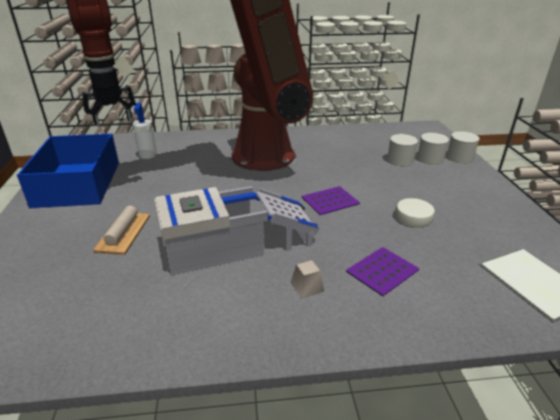

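View pics/top0.png

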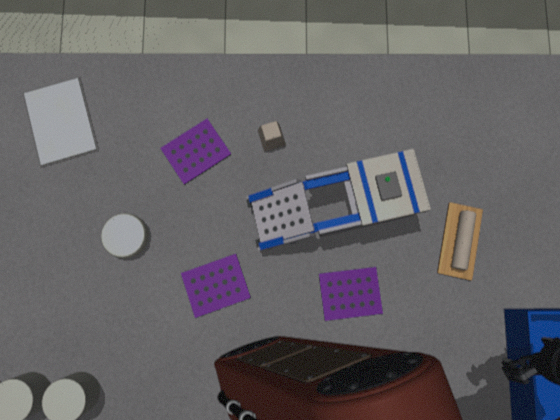

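The scene picture shows the hood at (195,210) and the plate on the slope at (285,207). In the top view, the plate-shaped things are:
- metal plate with dark spots on the cradle at (283,215)
- purple plates at (196,151), (216,285) and (350,293)
- plain white board at (60,121)

I choose (283,215), the metal one on the cradle. Next I take a close crop and fit the station pose.

```bash
cat > h.py <<'E'
import numpy as np,cv2
def cloud(f):
    d=f['d'];K=f['camera_matrix'];R=cv2.Rodrigues(f['rvec'])[0];t=np.ravel(f['tvec'])
    v,u=np.indices(d.shape)
    c=np.stack([(u-K[0,2])/K[0,0]*d,(v-K[1,2])/K[1,1]*d,d],-1)
    w=(c-t)@R; w[d==0]=np.nan
    return w
E
python3 - <<'E'
from h import *
f=np.load('top0.npz');w=cloud(f);p=f['p']
cv2.imwrite('pics/crop.png',cv2.resize(p[130:260,230:440,::-1],None,fx=3.8,fy=3.8,interpolation=cv2.INTER_CUBIC)[:590,:799])
z=w[...,2]
roi=np.zeros(z.shape,bool);roi[140:260,230:440]=1
print('table z',np.nanmedian(z[60:100,150:450]))
m=roi&(abs(z-.153)<.006)
n,l,st,c=cv2.connectedComponentsWithStats(m.astype(np.uint8));k=1+st[1:,4].argmax();m=l==k
P=w[m];print('roof z',np.median(P[:,2]),len(P))
r=cv2.minAreaRect(P[:,:2].astype(np.float32));print(r);print(cv2.boxPoints(r))
# plate region
for uv in [(283,215),(270,205),(300,225),(265,220),(330,180),(335,222),(388,186)]: print(uv,w[uv[1],uv[0]].round(4))
q=w[195:235,262:303].reshape(-1,3);q=q[np.isfinite(q).all(1)]
for _ in range(4):
    A=np.c_[q[:,:2],np.ones(len(q))];s=np.linalg.lstsq(A,q[:,2],rcond=None)[0];e=abs(A@s-q[:,2]);q=q[e<max(.003,1*np.median(e))]
print('plane',s,np.degrees(np.arctan(np.hypot(*s[:2]))),np.degrees(np.arctan2(s[1],s[0])),len(q))
E
```

```text
table z -0.00022522480142529315
roof z 0.1524244799518222 3795
((0.5902780294418335, -0.23064075410366058), (0.14967156946659088, 0.16472165286540985), 12.825313568115234)
[[ 0.4990269  -0.16694671]
 [ 0.5355917  -0.3275588 ]
 [ 0.68152916 -0.2943348 ]
 [ 0.64496434 -0.13372272]]
(283, 215) [0.5314 0.0153 0.0908]
(270, 205) [0.5582 0.0474 0.0784]
(300, 225) [ 0.5042 -0.0253  0.1123]
(265, 220) [0.5226 0.0602 0.0646]
(330, 180) [ 0.6109 -0.0975  0.126 ]
(335, 222) [ 0.51  -0.108  0.122]
(388, 186) [ 0.589  -0.2283  0.1601]
plane [ 0.13413738 -0.56359613  0.0298681 ] 30.085377000725135 -76.61252222224225 1324
```

View pics/crop.png

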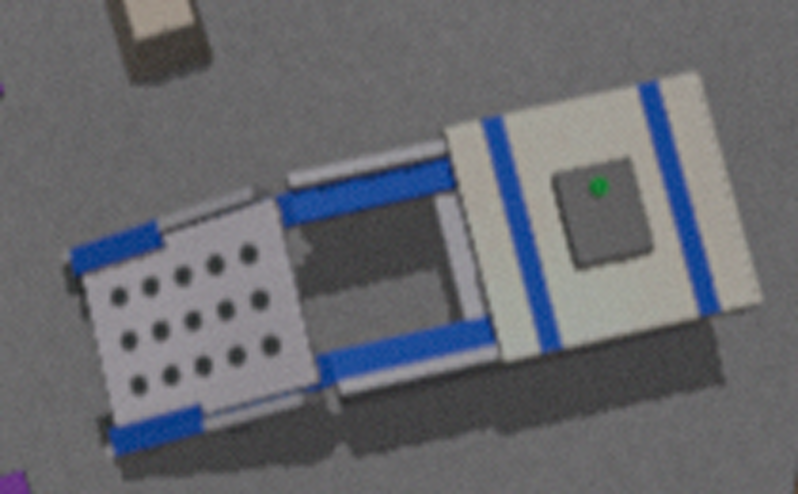

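The crop confirms the choice: a grey metal plate with a 3x5 grid of dark spots, lying under the blue lips on the slope. The station origin comes out at about (0.550, -0.053), with the feed direction at about -77 degrees. I'll push with partly opened fingers, leaned back past the slope normal so that the plate's rear edge is free to rise at the crest.

```bash
cat >> h.py <<'E'
from scipy.spatial.transform import Rotation as Ro
yaw=np.radians(-77.1); fd=np.array([np.cos(yaw),np.sin(yaw),0]); up=np.array([0,0,1.]); sy=np.cross(up,fd)
O=np.array([.5903,-.2306,0])-.182*fd
c,s_=np.cos(np.pi/6),.5
u=fd*c+up*s_; n=up*c-fd*s_; F=O-.139*fd+.045*up
def Rt(t):
    t=np.radians(t); z=fd*np.sin(t)-up*np.cos(t); y=sy  # tool x=y x z = -feed-ish
    return Ro.from_matrix(np.c_[np.cross(y,z),y,z])
def cur():
    from cell import manip
    o=manip.get_obs();q=o['eef_rot'];return o['ee_pos'],Ro.from_quat(np.r_[q[1:],q[0]]),o
def st(p): d=p-O; return np.array([d@fd,d@sy,p[2]])*1e3
def sl(p): d=p-F; return np.array([d@u,d@sy,d@n])*1e3
E
python3 - <<'E'
from h import *
p,R,o=cur()
pre=F-.035*u-.012*n; T=Rt(35); hi=pre+.13*n
print('pre',pre,'hi',hi)
print('trans in cur tool mm',R.inv().apply(hi+np.array([0,0,.03])-p)*1e3)
print('rot',np.degrees((R.inv()*T).as_rotvec()), (R.inv()*Rt(0)).as_rotvec(True))
E
```

```text
pre [0.5132093  0.10599565 0.0171077 ] hi [0.49869805 0.16935513 0.129691  ]
trans in cur tool mm [ 522.79310766 -461.28298947   71.70597433]
rot [-23.59396076 -29.52121206 -74.66255724] [-4.98140120e-02 -5.06577979e-02 -7.72437297e+01]
```

Request:
servo_tool(targets=[{"az": -7.7,"fingers": 0.035},{"az": -7.7},{"az": -7.7},{"az": -7.7},{"az": -7.7}])

```text
validation failed for argument at $.ta...
```

Request:
servo_tool(targets=[{"az": -7.7},{"az": -7.7},{"az": -7.7},{"az": -7.7},{"az": -7.9}])

```text
validation failed for argument at $.ta...
```

Run:
```python
from h import *
p,R,o=cur()
pre=F-.035*u-.012*n; hi=pre+.13*n; hi[2]=.231
print(o['joints'],p,o['force'],o['grip_width'])
print(R.inv().apply(hi-p)*1e3,(R.inv()*Rt(0)).as_rotvec(True))
```

```text
[-1.26230116e+00  2.91236726e-01 -1.54007212e-01  1.12670037e+00
 -2.24731305e-05  1.43150527e+00] [ 0.22719687 -0.47288087  0.23079938] [-0.04633862 -0.40138472 -0.14664574] 0.08562646032867634
[ 5.22802886e+02 -4.61364281e+02  3.97018986e-01] [-4.98140120e-02 -5.06577979e-02 -7.72437297e+01]
```

Validation failed, so rows probably need every field given.

Request:
servo_tool(targets=[{"ax": 0,"ay": 0,"az": -7.7,"x": 0,"y": 0,"z": 0,"fingers": 0.035},{"ax": 0,"ay": 0,"az": -7.7,"x": 0,"y": 0,"z": 0,"fingers": 0.035},{"ax": 0,"ay": 0,"az": -7.7,"x": 0,"y": 0,"z": 0,"fingers": 0.035},{"ax": 0,"ay": 0,"az": -7.7,"x": 0,"y": 0,"z": 0,"fingers": 0.035},{"ax": 0,"ay": 0,"az": -7.7,"x": 0,"y": 0,"z": 0,"fingers": 0.035}])

```text
time_s: 0.6
ee_pos: [0.2272, -0.473, 0.2309]
eef_rot: [-0.0, 0.846, 0.533, 0.0]
force: [0.2, 0.5, 0.0]
grip_width: 0.035
grasp_force: 0.0
```

Request:
servo_tool(targets=[{"ax": 0,"ay": 0,"az": -7.7,"x": 0,"y": 0,"z": 0,"fingers": 0.035},{"ax": 0,"ay": 0,"az": -7.7,"x": 0,"y": 0,"z": 0,"fingers": 0.035},{"ax": 0,"ay": 0,"az": -7.7,"x": 0,"y": 0,"z": 0,"fingers": 0.035},{"ax": 0,"ay": 0,"az": -7.7,"x": 0,"y": 0,"z": 0,"fingers": 0.035},{"ax": 0,"ay": 0,"az": -7.9,"x": 0,"y": 0,"z": 0,"fingers": 0.035}])

```text
time_s: 1.1
ee_pos: [0.2272, -0.473, 0.2309]
eef_rot: [-0.0, 0.621, 0.784, 0.0]
force: [0.3, -0.3, -0.7]
grip_width: 0.0349
grasp_force: 0.0
```

Run:
```python
from h import *
p,R,o=cur()
pre=F-.035*u-.012*n; hi=pre+.13*n; hi[2]=.231
print(o['joints'],p,o['force'],o['grip_width'])
print(R.inv().apply(hi-p)*1e3,(R.inv()*Rt(0)).as_rotvec(True))
```

```text
[-1.26228612e+00  2.91071352e-01 -1.53842726e-01  1.12671328e+00
 -9.34798694e-06  7.85568761e-02] [ 0.2272374  -0.47296831  0.2309467 ] [ 0.25323805 -0.32907829 -0.70864105] 0.03492574285169634
[5.63540856e+02 4.10721128e+02 3.82552602e-01] [-0.00438451 -0.04741544  0.27535554]
```

Request:
servo_tool(targets=[{"ax": 0,"ay": 0,"az": 0,"x": 0.028,"y": 0.0205,"z": 0,"fingers": 0.035},{"ax": 0,"ay": 0,"az": 0,"x": 0.028,"y": 0.0205,"z": 0,"fingers": 0.035},{"ax": 0,"ay": 0,"az": 0,"x": 0.028,"y": 0.0205,"z": 0,"fingers": 0.035},{"ax": 0,"ay": 0,"az": 0,"x": 0.028,"y": 0.0205,"z": 0,"fingers": 0.035},{"ax": 0,"ay": 0,"az": 0,"x": 0.028,"y": 0.0205,"z": 0,"fingers": 0.035}])

```text
time_s: 1.6
ee_pos: [0.2963, -0.3125, 0.2311]
eef_rot: [-0.0, 0.624, 0.782, 0.0]
force: [-0.3, -0.5, -0.3]
grip_width: 0.0347
grasp_force: 0.0
```

Request:
servo_tool(targets=[{"ax": 0,"ay": 0,"az": 0,"x": 0.028,"y": 0.0205,"z": 0,"fingers": 0.035},{"ax": 0,"ay": 0,"az": 0,"x": 0.028,"y": 0.0205,"z": 0,"fingers": 0.035},{"ax": 0,"ay": 0,"az": 0,"x": 0.028,"y": 0.0205,"z": 0,"fingers": 0.035},{"ax": 0,"ay": 0,"az": 0,"x": 0.028,"y": 0.0205,"z": 0,"fingers": 0.035},{"ax": 0,"ay": 0,"az": 0,"x": 0.028,"y": 0.0205,"z": 0,"fingers": 0.035}])

```text
time_s: 2.1
ee_pos: [0.3651, -0.1532, 0.2312]
eef_rot: [-0.0, 0.624, 0.782, 0.0]
force: [0.5, -0.3, -0.3]
grip_width: 0.0352
grasp_force: 0.0
```

Request:
servo_tool(targets=[{"ax": 0,"ay": 0,"az": 0,"x": 0.028,"y": 0.0205,"z": 0,"fingers": 0.035},{"ax": 0,"ay": 0,"az": 0,"x": 0.028,"y": 0.0205,"z": 0,"fingers": 0.035},{"ax": 0,"ay": 0,"az": 0,"x": 0.028,"y": 0.0205,"z": 0,"fingers": 0.035},{"ax": 0,"ay": 0,"az": 0,"x": 0.028,"y": 0.0205,"z": 0,"fingers": 0.035},{"ax": 0,"ay": 0,"az": 0,"x": 0.028,"y": 0.0205,"z": 0,"fingers": 0.035}])

```text
time_s: 2.6
ee_pos: [0.4338, 0.0062, 0.2312]
eef_rot: [-0.0, 0.623, 0.782, -0.0]
force: [0.9, -0.8, 0.3]
grip_width: 0.0348
grasp_force: 0.0
```

Request:
servo_tool(targets=[{"ax": 0,"ay": 0,"az": 0,"x": 0.028,"y": 0.0205,"z": 0,"fingers": 0.035},{"ax": 0,"ay": 0,"az": 0,"x": 0.028,"y": 0.0205,"z": 0,"fingers": 0.035},{"ax": 0,"ay": 0,"az": 0,"x": 0.028,"y": 0.0205,"z": 0,"fingers": 0.035},{"ax": 0,"ay": 0,"az": 0,"x": 0.028,"y": 0.0205,"z": 0,"fingers": 0.035},{"ax": 0,"ay": 0,"az": 0,"x": 0.028,"y": 0.0205,"z": 0,"fingers": 0.035}])

```text
time_s: 3.1
ee_pos: [0.5026, 0.1654, 0.231]
eef_rot: [-0.0, 0.623, 0.782, -0.0]
force: [0.5, -0.3, 0.8]
grip_width: 0.0346
grasp_force: 0.0
```

Run:
```python
from h import *
p,R,o=cur()
pre=F-.035*u-.012*n
print(o['joints'],p,o['force'],o['grip_width'])
print((R.inv()*Rt(35)).as_rotvec(True),Rt(35).inv().apply(pre-p)*1e3)
```

```text
[ 1.79799258e-01  2.99089288e-01 -1.42466143e-01  1.12977083e+00
 -9.85877051e-05  1.52601120e+00] [0.50257473 0.16541103 0.23101366] [ 0.51759124 -0.34397701  0.75503934] 0.034598107662481704
[-3.94826841e-02 -3.49957232e+01 -2.19092994e-02] [ 73.3047666   -2.89831756 209.8024103 ]
```

Request:
servo_tool(targets=[{"ax": 0,"ay": -7,"az": 0,"x": 0,"y": 0,"z": 0,"fingers": 0.035},{"ax": 0,"ay": -7,"az": 0,"x": 0,"y": 0,"z": 0,"fingers": 0.035},{"ax": 0,"ay": -7,"az": 0,"x": 0,"y": 0,"z": 0,"fingers": 0.035},{"ax": 0,"ay": -7,"az": 0,"x": 0,"y": 0,"z": 0,"fingers": 0.035},{"ax": 0,"ay": -7,"az": 0,"x": 0,"y": 0,"z": 0,"fingers": 0.035}])

```text
time_s: 3.6
ee_pos: [0.5027, 0.1644, 0.2319]
eef_rot: [0.238, 0.594, 0.745, -0.188]
force: [0.2, -0.6, -0.7]
grip_width: 0.0351
grasp_force: 0.0
```

Request:
servo_tool(targets=[{"ax": 0,"ay": 0,"az": 0,"x": 0.025,"y": -0.001,"z": 0,"fingers": 0.035},{"ax": 0,"ay": 0,"az": 0,"x": 0.025,"y": -0.001,"z": 0,"fingers": 0.035},{"ax": 0,"ay": 0,"az": 0,"x": 0.023,"y": -0.001,"z": 0,"fingers": 0.035},{"ax": 0,"ay": 0,"az": 0,"x": 0,"y": 0,"z": 0.03,"fingers": 0.035},{"ax": 0,"ay": 0,"az": 0,"x": 0,"y": 0,"z": 0.03,"fingers": 0.035}])

```text
time_s: 4.1
ee_pos: [0.4938, 0.1887, 0.1391]
eef_rot: [0.235, 0.594, 0.746, -0.187]
force: [1.0, 0.0, -0.0]
grip_width: 0.0347
grasp_force: 0.0
```

Run:
```python
from h import *
p,R,o=cur()
pre=F-.035*u-.012*n
print(o['joints'],p,o['force'],o['grip_width'])
print((R.inv()*Rt(35)).as_rotvec(True),Rt(35).inv().apply(pre-p)*1e3)
```

```text
[ 0.56042359  0.56996778 -0.14106842  1.08529715 -0.57256511  1.9713337 ] [0.49383893 0.18872734 0.13905103] [ 1.01545431  0.0288349  -0.01590056] 0.034658929630178685
[ 0.04395085 -0.00751312  0.0656693 ] [  0.3420498    0.41162899 148.62581483]
```

Request:
servo_tool(targets=[{"ax": 0,"ay": 0,"az": 0,"x": 0,"y": 0,"z": 0.03,"fingers": 0.035},{"ax": 0,"ay": 0,"az": 0,"x": 0,"y": 0,"z": 0.03,"fingers": 0.035},{"ax": 0,"ay": 0,"az": 0,"x": 0,"y": 0,"z": 0.03,"fingers": 0.035},{"ax": 0,"ay": 0,"az": 0,"x": 0,"y": 0,"z": 0.028,"fingers": 0.035},{"ax": 0,"ay": 0,"az": 0,"x": 0,"y": 0,"z": 0.01,"fingers": 0.035}])

```text
time_s: 4.6
ee_pos: [0.5088, 0.1147, 0.0334]
eef_rot: [0.234, 0.595, 0.746, -0.189]
force: [-0.3, -0.6, 0.6]
grip_width: 0.0349
grasp_force: 0.0
```

Run:
```python
from h import *
from cell import manip
p,R,o=cur()
pre=F-.035*u-.012*n
print(p,o['force'],sl(p)); print(R.inv().apply(pre-p)*1e3, 'u in tool',R.inv().apply(u))
a,_=manip.grab_frame('scene');b,_=manip.grab_frame('wrist')
a=cv2.resize(a[150:300,170:380],None,fx=2,fy=2);a=cv2.copyMakeBorder(a,0,120,0,0,cv2.BORDER_CONSTANT)
b=cv2.resize(b,None,fx=.66,fy=.66)
h=max(len(a),len(b));P=lambda i:cv2.copyMakeBorder(i,0,h-len(i),0,0,cv2.BORDER_CONSTANT)
cv2.imwrite('pics/a1.png',np.hstack([P(a),P(b)])[:,:,::-1])
```

```text
[0.50877455 0.11467937 0.03340708] [-0.30241653 -0.60034949  0.57632258] [-35.03823823  -2.38418302   6.84298713]
[ 1.61457554  2.46201214 18.7636776 ] u in tool [-9.96141808e-01 -3.31901373e-05  8.77581768e-02]
```

View pics/a1.png

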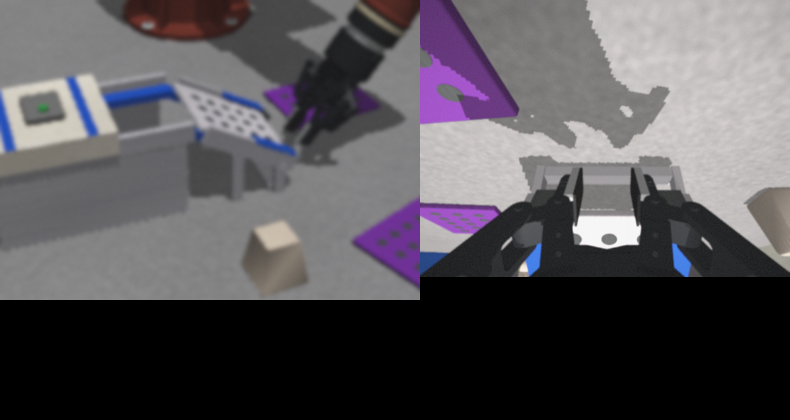

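The fingers (tips at about (578,200) and (636,200) in the right half) stand centred before the plate's lower edge at (608,215). I'll let the arm settle and check what the grey cross strip at (608,172) is.

Request:
servo_tool(targets=[{"ax": 0,"ay": 0,"az": 0,"x": 0,"y": 0.0015,"z": 0,"fingers": 0.035},{"ax": 0,"ay": 0,"az": 0,"x": 0,"y": 0,"z": 0,"fingers": 0.035}])

```text
time_s: 4.9
ee_pos: [0.5126, 0.1179, 0.0364]
eef_rot: [0.236, 0.595, 0.746, -0.187]
force: [0.1, -0.6, 0.3]
grip_width: 0.035
grasp_force: 0.0
```

Run:
```python
from h import *
from cell import manip
p,R,o=cur()
print(p,o['force'],sl(p),R.inv().apply((F-.035*u-.012*n)-p)*1e3)
f=manip.camera_params('wrist');b,d=manip.grab_frame('wrist');f=dict(f,d=d)
w=cloud(f)
for v in (250,256,260,264,275,290,305,318,325,332): print(v,[sl(w[v,uu]).round().tolist() for uu in (285,) ], [sl(w[v,uu]).round().tolist() for uu in (190,380)])
```

```text
[0.51261038 0.11789041 0.03643193] [ 0.05730261 -0.57741428  0.30963524] [-35.49484895   2.07169318  10.59940882] [ 1.46463399 -2.11012541 22.55376432]
250 [[-13.0, 4.0, -43.0]] [[-14.0, -59.0, -42.0], [-15.0, 67.0, -40.0]]
256 [[-11.0, 4.0, -40.0]] [[-11.0, -59.0, -39.0], [-12.0, 66.0, -37.0]]
260 [[-10.0, 4.0, -36.0]] [[-10.0, -58.0, -37.0], [-11.0, 66.0, -34.0]]
264 [[-8.0, 4.0, -35.0]] [[-8.0, -58.0, -35.0], [-10.0, 65.0, -32.0]]
275 [[6.0, 4.0, -43.0]] [[6.0, -62.0, -43.0], [-6.0, 64.0, -25.0]]
290 [[46.0, 5.0, -77.0]] [[-10.0, -50.0, -5.0], [-10.0, 58.0, -5.0]]
305 [[76.0, 5.0, -95.0]] [[-9.0, -47.0, 7.0], [-9.0, 55.0, 7.0]]
318 [[2.0, 4.0, 5.0]] [[-46.0, -30.0, 57.0], [-46.0, 37.0, 57.0]]
325 [[2.0, 4.0, 9.0]] [[-53.0, -26.0, 67.0], [-46.0, 36.0, 61.0]]
332 [[6.0, 4.0, 10.0]] [[-52.0, -26.0, 70.0], [-47.0, 35.0, 64.0]]
```

Run:
```python
from h import *
p,R,o=cur()
print(o['joints'],o['joint_vel'],o['effort'],o['wrist_torque'],p,o['force'],sl(p),(R.inv()*Rt(35)).as_rotvec(True))
```

```text
[ 0.4345679   0.64063471 -0.33825172  0.73449548 -0.5956335   1.82461213] [ 0.00107349  0.00050466 -0.00819529 -0.00440739  0.00118805 -0.00223465] [-2.51817992e-01 -6.45185351e+01  2.19975060e+01  1.47770170e+00
 -2.44449981e+00  3.52768002e-03] [0.54005033 0.11676068 0.0067316 ] [0.51245023 0.11782813 0.03638797] [ 0.61861952  0.76345675 -0.02767998] [-35.49521903   1.90168769  10.54885353] [ 0.09012059 -0.02419654 -0.0606214 ]
```

Request:
servo_tool(targets=[{"ax": 0,"ay": 0,"az": 0,"x": 0,"y": 0,"z": 0.01,"fingers": 0.035},{"ax": 0,"ay": 0,"az": 0,"x": 0,"y": 0,"z": 0.0,"fingers": 0.035}])

```text
time_s: 5.15
ee_pos: [0.5126, 0.1108, 0.0266]
eef_rot: [0.235, 0.595, 0.746, -0.188]
force: [0.0, 0.9, -0.3]
grip_width: 0.035
grasp_force: 0.0
```

Run:
```python
from h import *
p,R,o=cur()
print(o['joints'],o['joint_vel'],o['effort'],o['wrist_torque'],p,o['force'],sl(p),(R.inv()*Rt(35)).as_rotvec(True))
```

```text
[ 0.42279342  0.65065612 -0.35386096  0.70410894 -0.59715063  1.81146202] [ 0.00387447 -0.0040245   0.00686787  0.029136    0.00168967  0.01336739] [-1.32510747e-02 -6.54430461e+01  2.20726025e+01  8.06594286e-01
 -2.50116259e+00 -1.41375479e-01] [0.58424302 0.13148059 0.00223001] [0.51261833 0.11080772 0.02663674] [ 0.02653938  0.85789661 -0.28175836] [-34.41193045   0.49823978  -1.33632836] [-0.05687582  0.00527919 -0.01290291]
```

Request:
servo_tool(targets=[{"ax": 0,"ay": 0,"az": 0,"x": 0,"y": 0.001,"z": 0.006,"fingers": 0.035},{"ax": 0,"ay": 0,"az": 0,"x": 0,"y": 0.001,"z": 0.005,"fingers": 0.035},{"ax": 0,"ay": 0,"az": 0,"x": -0.005,"y": 0,"z": 0.0004,"fingers": 0.035},{"ax": 0,"ay": 0,"az": 0,"x": -0.005,"y": 0,"z": 0.0004,"fingers": 0.035},{"ax": 0,"ay": 0,"az": 0,"x": -0.004,"y": 0,"z": 0.0004,"fingers": 0.035}])

```text
time_s: 5.65
ee_pos: [0.5192, 0.0932, 0.0257]
eef_rot: [0.235, 0.595, 0.746, -0.187]
force: [0.3, 0.6, 0.1]
grip_width: 0.0349
grasp_force: 0.0
```

Request:
servo_tool(targets=[{"ax": 0,"ay": 0,"az": 0,"x": -0.004,"y": 0,"z": 0.0004,"fingers": 0.035},{"ax": 0,"ay": 0,"az": 0,"x": -0.004,"y": 0,"z": 0.0004,"fingers": 0.035},{"ax": 0,"ay": 0,"az": 0,"x": -0.004,"y": 0,"z": 0.0003,"fingers": 0.035},{"ax": 0,"ay": 0,"az": 0,"x": -0.004,"y": 0,"z": 0.0003,"fingers": 0.035}])

```text
time_s: 6.05
ee_pos: [0.5219, 0.0809, 0.0329]
eef_rot: [0.234, 0.595, 0.746, -0.187]
force: [-1.7, 6.7, -3.2]
grip_width: 0.0347
grasp_force: 3.8
```

Run:
```python
from h import *
p,R,o=cur()
print(p,o['force'],sl(p),(R.inv()*Rt(35)).as_rotvec(True))
```

```text
[0.52187659 0.08093966 0.03288383] [-1.67024627  6.68781576 -3.24755801] [ -4.28472798   2.85477651 -11.51675633] [-0.01497673 -0.16655594 -0.01208037]
```

Request:
servo_tool(targets=[{"ax": 0,"ay": 0,"az": 0,"x": -0.005,"y": 0,"z": 0.0004,"fingers": 0.035},{"ax": 0,"ay": 0,"az": 0,"x": -0.005,"y": 0,"z": 0.0004,"fingers": 0.035},{"ax": 0,"ay": 0,"az": 0,"x": -0.005,"y": 0,"z": 0.0004,"fingers": 0.035},{"ax": 0,"ay": 0,"az": 0,"x": -0.005,"y": 0,"z": 0.0004,"fingers": 0.035},{"ax": 0,"ay": 0,"az": 0,"x": -0.005,"y": 0,"z": 0.0005,"fingers": 0.035}])

```text
time_s: 6.55
ee_pos: [0.5265, 0.0598, 0.0454]
eef_rot: [0.234, 0.595, 0.746, -0.187]
force: [-3.1, 6.5, -3.6]
grip_width: 0.0348
grasp_force: 3.9
```

Request:
servo_tool(targets=[{"ax": 0,"ay": 0,"az": 0,"x": -0.006,"y": 0,"z": 0.0005,"fingers": 0.035},{"ax": 0,"ay": 0,"az": 0,"x": -0.006,"y": 0,"z": 0.0005,"fingers": 0.035},{"ax": 0,"ay": 0,"az": 0,"x": -0.006,"y": 0,"z": 0.0005,"fingers": 0.035},{"ax": 0,"ay": 0,"az": 0,"x": -0.006,"y": 0,"z": 0.0005,"fingers": 0.035},{"ax": 0,"ay": 0,"az": 0,"x": -0.006,"y": 0,"z": 0.0005,"fingers": 0.035}])

```text
time_s: 7.05
ee_pos: [0.5322, 0.0343, 0.0605]
eef_rot: [0.234, 0.595, 0.746, -0.187]
force: [-2.3, 4.5, -3.7]
grip_width: 0.0349
grasp_force: 3.5
```

Run:
```python
from h import *
p,R,o=cur()
print(p,o['force'],sl(p),(R.inv()*Rt(35)).as_rotvec(True))
```

```text
[0.53220009 0.03427339 0.06049747] [-2.2593359   4.48993823 -3.66613977] [ 50.91221395   2.49947904 -11.49923959] [-0.03921528 -0.15314576  0.02260078]
```

Request:
servo_tool(targets=[{"ax": 0,"ay": 0,"az": 0,"x": -0.006,"y": 0,"z": 0.0005,"fingers": 0.035},{"ax": 0,"ay": 0,"az": 0,"x": -0.006,"y": 0,"z": 0.0005,"fingers": 0.035},{"ax": 0,"ay": 0,"az": 0,"x": -0.006,"y": 0,"z": 0.0005,"fingers": 0.035},{"ax": 0,"ay": 0,"az": 0,"x": -0.006,"y": 0,"z": 0.0005,"fingers": 0.035},{"ax": 0,"ay": 0,"az": 0,"x": -0.006,"y": 0,"z": 0.0005,"fingers": 0.035}])

```text
time_s: 7.55
ee_pos: [0.5379, 0.009, 0.0756]
eef_rot: [0.234, 0.594, 0.746, -0.187]
force: [-1.5, 7.4, -2.8]
grip_width: 0.0351
grasp_force: 3.8
```

Request:
servo_tool(targets=[{"ax": 0,"ay": 0,"az": 0,"x": -0.005,"y": 0,"z": 0.0005,"fingers": 0.035},{"ax": 0,"ay": 0,"az": 0,"x": -0.004,"y": 0,"z": 0.0004,"fingers": 0.035},{"ax": 0,"ay": 0,"az": 0,"x": -0.004,"y": 0,"z": 0.0004,"fingers": 0.035},{"ax": 0,"ay": 0,"az": 0,"x": 0,"y": 0,"z": 0,"fingers": 0.035}])

```text
time_s: 7.95
ee_pos: [0.5406, -0.0023, 0.0823]
eef_rot: [0.234, 0.595, 0.746, -0.187]
force: [-1.2, 6.3, -0.5]
grip_width: 0.035
grasp_force: 2.6
```

```bash
cat > look.py <<'E'
from h import *
from cell import manip
import sys
def look(name):
    p,R,o=cur()
    print(o['time_s'],p,o['force'],'sl',sl(p),'st',st(p))
    a,_=manip.grab_frame('scene');b,_=manip.grab_frame('top')
    a=cv2.resize(a[150:290,150:340],None,fx=2.1,fy=2.1);b=cv2.resize(b[130:265,230:440],None,fx=1.85,fy=1.85)
    h=max(len(a),len(b));P=lambda i:cv2.copyMakeBorder(i,0,h-len(i),0,0,cv2.BORDER_CONSTANT)
    cv2.imwrite(name,np.hstack([P(a),P(b)])[:,:,::-1])
look(sys.argv[1])
E
python3 look.py pics/b1.png
```

```text
7.95 [ 0.540619   -0.00225577  0.0823374 ] [-1.16515769  6.338831   -0.5302132 ] sl [ 94.29663827   2.55076156 -11.32867291] st [-51.67237931   2.55076156  82.3374006 ]
```

View pics/b1.png

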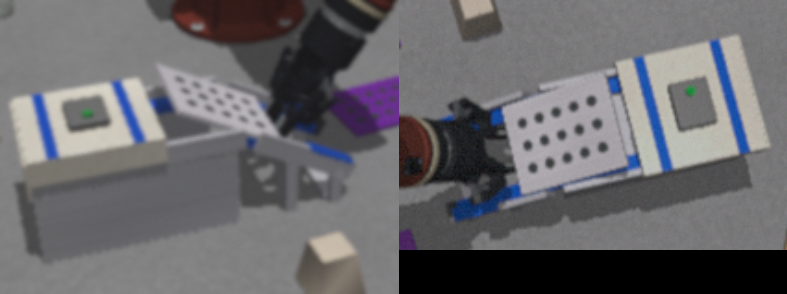

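The plate has its front in the air past the crest, centred and just short of the hood mouth. Only finger friction holds its rear edge down, so I back off briskly to let it tip.

Request:
servo_tool(targets=[{"ax": 0,"ay": 0,"az": 0,"x": 0.025,"y": 0,"z": 0,"fingers": 0.035},{"ax": 0,"ay": 0,"az": 0,"x": 0.005,"y": 0,"z": 0,"fingers": 0.035},{"ax": 0,"ay": 0,"az": 0,"x": 0,"y": 0,"z": 0,"fingers": 0.035},{"ax": 0,"ay": 0,"az": 0,"x": 0,"y": 0,"z": 0,"fingers": 0.035}])

```text
time_s: 8.45
ee_pos: [0.5358, 0.0207, 0.0658]
eef_rot: [0.235, 0.595, 0.746, -0.188]
force: [-0.3, 0.8, 0.4]
grip_width: 0.0351
grasp_force: 0.0
```

```bash
python3 look.py pics/b2.png
```

```text
8.45 [0.53578995 0.02074978 0.0657794 ] [-0.33544416  0.78857019  0.39114025] sl [ 65.66343729   2.97958803 -13.91681613] st [-75.17538714   2.97958803  65.77940234]
```

View pics/b2.png

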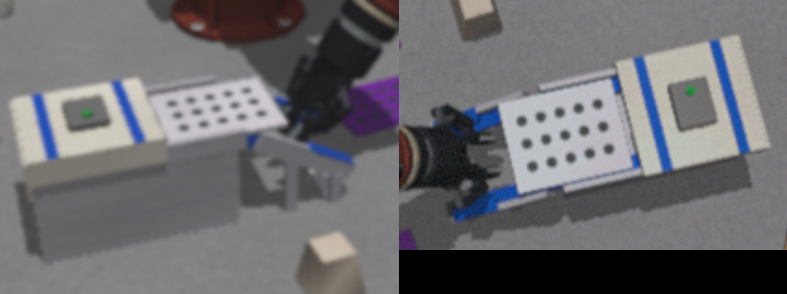

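The plate now lies level on the rails, just short of the mouth. I reposition behind its rear edge with the tool more upright for the level push.

Run:
```python
from h import *
p,R,o=cur()
T=O-.105*fd+.115*up+.0025*sy
print(R.inv().apply(T-p)*1e3,(R.inv()*Rt(8)).as_rotvec(True), Rt(8).inv().apply(fd))
```

```text
[ -3.61178522  -0.57500877 -57.38796641] [ 1.14748931e-02  2.70130877e+01 -7.53335382e-02] [-9.90268069e-01 -1.09705682e-16  1.39173101e-01]
```

Request:
servo_tool(targets=[{"ax": 0,"ay": 0,"az": 0,"x": 0,"y": 0,"z": -0.014,"fingers": 0.035},{"ax": 0,"ay": 0,"az": 0,"x": 0,"y": 0,"z": -0.015,"fingers": 0.035},{"ax": 0,"ay": 0,"az": 0,"x": 0,"y": 0,"z": -0.015,"fingers": 0.035},{"ax": 0,"ay": 0,"az": 0,"x": -0.003,"y": 0,"z": -0.014,"fingers": 0.035},{"ax": 0,"ay": 0,"az": 0,"x": 0,"y": 0,"z": 0,"fingers": 0.035}])

```text
time_s: 9.05
ee_pos: [0.5299, 0.0516, 0.1164]
eef_rot: [0.236, 0.595, 0.745, -0.186]
force: [-0.7, -0.3, -0.3]
grip_width: 0.0352
grasp_force: 0.0
```

Request:
servo_tool(targets=[{"ax": 0,"ay": 5.4,"az": 0,"x": 0,"y": 0,"z": 0,"fingers": 0.035},{"ax": 0,"ay": 5.4,"az": 0,"x": 0,"y": 0,"z": 0,"fingers": 0.035},{"ax": 0,"ay": 5.4,"az": 0,"x": 0,"y": 0,"z": 0,"fingers": 0.035},{"ax": 0,"ay": 5.4,"az": 0,"x": 0,"y": 0,"z": 0,"fingers": 0.035},{"ax": 0,"ay": 5.4,"az": 0,"x": 0,"y": 0,"z": 0,"fingers": 0.035}])

```text
time_s: 9.55
ee_pos: [0.529, 0.0506, 0.1148]
eef_rot: [0.054, 0.622, 0.78, -0.042]
force: [-0.4, -0.1, -1.6]
grip_width: 0.0348
grasp_force: 0.0
```

Run:
```python
from h import *
p,R,o=cur()
T=O-.09*fd+.115*up+.0025*sy
print(o['joints'],st(p),o['force'],R.inv().apply(T-p)*1e3,(R.inv()*Rt(8)).as_rotvec(True), R.inv().apply(fd))
```

```text
[ 0.03936247  0.38826141 -0.34824199  0.80769875 -0.13360399  1.38426436] [-105.79446445    2.97777     114.77362472] [-0.38334822 -0.06954356 -1.55211064] [-15.67945233  -0.46268523   1.91971728] [ 0.0740786  -0.19615497 -0.06433545] [-9.90738207e-01  9.34455640e-04  1.35782664e-01]
```

Request:
servo_tool(targets=[{"ax": 0,"ay": 0,"az": 0,"x": -0.006,"y": 0,"z": 0.0008,"fingers": 0.035},{"ax": 0,"ay": 0,"az": 0,"x": -0.006,"y": 0,"z": 0.0008,"fingers": 0.035},{"ax": 0,"ay": 0,"az": 0,"x": -0.006,"y": 0,"z": 0.0008,"fingers": 0.035},{"ax": 0,"ay": 0,"az": 0,"x": -0.005,"y": 0,"z": 0.0007,"fingers": 0.035},{"ax": 0,"ay": 0,"az": 0,"x": -0.005,"y": 0,"z": 0.0007,"fingers": 0.035}])

```text
time_s: 10.05
ee_pos: [0.5349, 0.0237, 0.1145]
eef_rot: [0.055, 0.622, 0.78, -0.044]
force: [0.9, 0.0, 0.6]
grip_width: 0.0351
grasp_force: 0.0
```

Request:
servo_tool(targets=[{"ax": 0,"ay": 0,"az": 0,"x": -0.005,"y": 0,"z": 0.0007,"fingers": 0.035},{"ax": 0,"ay": 0,"az": 0,"x": -0.005,"y": 0,"z": 0.0007,"fingers": 0.035},{"ax": 0,"ay": 0,"az": 0,"x": -0.005,"y": 0,"z": 0.0007,"fingers": 0.035},{"ax": 0,"ay": 0,"az": 0,"x": -0.005,"y": 0,"z": 0.0007,"fingers": 0.035},{"ax": 0,"ay": 0,"az": 0,"x": -0.005,"y": 0,"z": 0.0007,"fingers": 0.035}])

```text
time_s: 10.55
ee_pos: [0.5404, -0.0006, 0.1147]
eef_rot: [0.054, 0.622, 0.78, -0.043]
force: [-1.2, 4.6, 0.7]
grip_width: 0.0346
grasp_force: 2.4
```

```bash
python3 look.py pics/c1.png
```

```text
10.55 [ 0.54042016 -0.00062316  0.11471591] [-1.16650825  4.58809521  0.71810332] sl [109.06924348   2.72142502  17.52983843] st [-53.30818359   2.72142502 114.71590715]
```

View pics/c1.png

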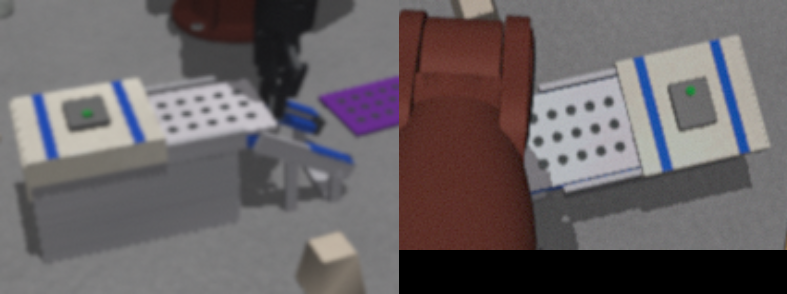

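The plate is straight and entering the mouth at (165,105), and the fingers are behind its rear edge. The push takes about 4.6 N, which is sliding friction.

Request:
servo_tool(targets=[{"ax": 0,"ay": 0,"az": 0,"x": -0.005,"y": 0,"z": 0.0007,"fingers": 0.035},{"ax": 0,"ay": 0,"az": 0,"x": -0.005,"y": 0,"z": 0.0007,"fingers": 0.035},{"ax": 0,"ay": 0,"az": 0,"x": -0.005,"y": 0,"z": 0.0007,"fingers": 0.035},{"ax": 0,"ay": 0,"az": 0,"x": -0.005,"y": 0,"z": 0.0007,"fingers": 0.035},{"ax": 0,"ay": 0,"az": 0,"x": -0.005,"y": 0,"z": 0.0007,"fingers": 0.035}])

```text
time_s: 11.15
ee_pos: [0.546, -0.0252, 0.1147]
eef_rot: [0.054, 0.622, 0.78, -0.043]
force: [-1.1, 4.3, 1.0]
grip_width: 0.0351
grasp_force: 2.4
```

Request:
servo_tool(targets=[{"ax": 0,"ay": 0,"az": 0,"x": -0.005,"y": 0,"z": 0.0007,"fingers": 0.035},{"ax": 0,"ay": 0,"az": 0,"x": -0.005,"y": 0,"z": 0.0007,"fingers": 0.035},{"ax": 0,"ay": 0,"az": 0,"x": -0.005,"y": 0,"z": 0.0007,"fingers": 0.035},{"ax": 0,"ay": 0,"az": 0,"x": -0.005,"y": 0,"z": 0.0007,"fingers": 0.035},{"ax": 0,"ay": 0,"az": 0,"x": -0.005,"y": 0,"z": 0.0007,"fingers": 0.035}])

```text
time_s: 11.65
ee_pos: [0.5516, -0.0498, 0.1147]
eef_rot: [0.054, 0.622, 0.78, -0.043]
force: [-0.9, 4.9, 1.0]
grip_width: 0.0349
grasp_force: 2.5
```

Run:
```python
from h import *
p,R,o=cur()
print(st(p),o['force'],o['force']@fd,(R.inv()*Rt(8)).as_rotvec(True), R.inv().apply(fd))
```

```text
[ -2.88357245   2.62797658 114.72926306] [-0.94073006  4.8598751   1.02544131] -4.947235750848821 [-0.01408707 -0.07077512 -0.00986831] [-9.90439210e-01  2.04640677e-04  1.37949733e-01]
```

Request:
servo_tool(targets=[{"ax": 0,"ay": 0,"az": 0,"x": -0.002,"y": 0,"z": 0.0003,"fingers": 0.035},{"ax": 0,"ay": 0,"az": 0,"x": -0.002,"y": 0,"z": 0.0003,"fingers": 0.035},{"ax": 0,"ay": 0,"az": 0,"x": -0.002,"y": 0,"z": 0.0003,"fingers": 0.035},{"ax": 0,"ay": 0,"az": 0,"x": -0.002,"y": 0,"z": 0.0003,"fingers": 0.035},{"ax": 0,"ay": 0,"az": 0,"x": -0.002,"y": 0,"z": 0.0003,"fingers": 0.035}])

```text
time_s: 12.15
ee_pos: [0.5539, -0.0596, 0.1147]
eef_rot: [0.054, 0.622, 0.78, -0.043]
force: [-1.8, 5.3, 2.0]
grip_width: 0.035
grasp_force: 2.6
```

Request:
servo_tool(targets=[{"ax": 0,"ay": 0,"az": 0,"x": -0.002,"y": 0,"z": 0.0003,"fingers": 0.035},{"ax": 0,"ay": 0,"az": 0,"x": -0.002,"y": 0,"z": 0.0003,"fingers": 0.035},{"ax": 0,"ay": 0,"az": 0,"x": -0.002,"y": 0,"z": 0.0003,"fingers": 0.035},{"ax": 0,"ay": 0,"az": 0,"x": -0.002,"y": 0,"z": 0.0003,"fingers": 0.035},{"ax": 0,"ay": 0,"az": 0,"x": -0.002,"y": 0,"z": 0.0003,"fingers": 0.035}])

```text
time_s: 12.65
ee_pos: [0.5562, -0.0694, 0.1147]
eef_rot: [0.054, 0.622, 0.78, -0.043]
force: [-1.1, 5.9, 2.6]
grip_width: 0.035
grasp_force: 2.8
```

Request:
servo_tool(targets=[{"ax": 0,"ay": 0,"az": 0,"x": -0.002,"y": 0,"z": 0.0003,"fingers": 0.035},{"ax": 0,"ay": 0,"az": 0,"x": -0.002,"y": 0,"z": 0.0003,"fingers": 0.035},{"ax": 0,"ay": 0,"az": 0,"x": -0.002,"y": 0,"z": 0.0003,"fingers": 0.035},{"ax": 0,"ay": 0,"az": 0,"x": -0.002,"y": 0,"z": 0.0003,"fingers": 0.035},{"ax": 0,"ay": 0,"az": 0,"x": -0.002,"y": 0,"z": 0.0003,"fingers": 0.035}])

```text
time_s: 13.15
ee_pos: [0.5585, -0.0792, 0.1147]
eef_rot: [0.054, 0.622, 0.78, -0.043]
force: [-1.4, 6.1, 3.4]
grip_width: 0.035
grasp_force: 3.0
```

Request:
servo_tool(targets=[{"ax": 0,"ay": 0,"az": 0,"x": -0.001,"y": 0,"z": 0.00014,"fingers": 0.035},{"ax": 0,"ay": 0,"az": 0,"x": -0.001,"y": 0,"z": 0.00014,"fingers": 0.035},{"ax": 0,"ay": 0,"az": 0,"x": -0.001,"y": 0,"z": 0.00014,"fingers": 0.035},{"ax": 0,"ay": 0,"az": 0,"x": -0.001,"y": 0,"z": 0.00014,"fingers": 0.035},{"ax": 0,"ay": 0,"az": 0,"x": -0.001,"y": 0,"z": 0.00014,"fingers": 0.035}])

```text
time_s: 13.65
ee_pos: [0.5594, -0.0836, 0.1146]
eef_rot: [0.054, 0.622, 0.78, -0.043]
force: [-3.1, 8.5, 4.8]
grip_width: 0.0351
grasp_force: 4.2
```

Request:
servo_tool(targets=[{"ax": 0,"ay": 0,"az": 0,"x": -0.001,"y": 0,"z": 0.00014,"fingers": 0.035},{"ax": 0,"ay": 0,"az": 0,"x": -0.001,"y": 0,"z": 0.00014,"fingers": 0.035},{"ax": 0,"ay": 0,"az": 0,"x": -0.001,"y": 0,"z": 0.00014,"fingers": 0.035},{"ax": 0,"ay": 0,"az": 0,"x": -0.001,"y": 0,"z": 0.00014,"fingers": 0.035},{"ax": 0,"ay": 0,"az": 0,"x": -0.001,"y": 0,"z": 0.00014,"fingers": 0.035}])

```text
time_s: 14.15
ee_pos: [0.5605, -0.0883, 0.1147]
eef_rot: [0.054, 0.622, 0.78, -0.043]
force: [-2.7, 10.2, 5.3]
grip_width: 0.0352
grasp_force: 4.6
```

```bash
python3 look.py pics/c2.png
```

```text
14.15 [ 0.56051083 -0.0882818   0.11466118] [-2.66487422 10.2242494   5.26904587] sl [186.92483254   2.73522874 -27.48330527] st [ 36.62330621   2.73522874 114.66117573]
```

View pics/c2.png

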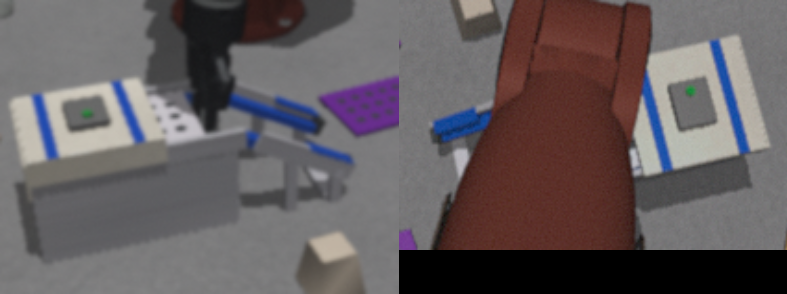

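The plate is under the hood with its rear still showing at (185,115). The force has risen from 5 N to 10 N, so the spring is engaged. I go on in 1 mm rows.

Request:
servo_tool(targets=[{"ax": 0,"ay": 0,"az": 0,"x": -0.001,"y": 0,"z": 0.00014,"fingers": 0.035},{"ax": 0,"ay": 0,"az": 0,"x": -0.001,"y": 0,"z": 0.00014,"fingers": 0.035},{"ax": 0,"ay": 0,"az": 0,"x": -0.001,"y": 0,"z": 0.00014,"fingers": 0.035}])

```text
time_s: 14.55
ee_pos: [0.5611, -0.0911, 0.1147]
eef_rot: [0.054, 0.622, 0.78, -0.043]
force: [-3.2, 10.0, 5.5]
grip_width: 0.0353
grasp_force: 4.8
```

Request:
servo_tool(targets=[{"ax": 0,"ay": 0,"az": 0,"x": -0.001,"y": 0,"z": 0.00014,"fingers": 0.035},{"ax": 0,"ay": 0,"az": 0,"x": -0.001,"y": 0,"z": 0.00014,"fingers": 0.035}])

```text
time_s: 14.75
ee_pos: [0.5616, -0.093, 0.1146]
eef_rot: [0.054, 0.622, 0.78, -0.043]
force: [-1.9, 10.5, 5.2]
grip_width: 0.0351
grasp_force: 5.0
```

Run:
```python
from h import *
p,R,o=cur()
print(st(p),o['force'],o['force']@fd,(R.inv()*Rt(8)).as_rotvec(True),o['wrist_torque'])
```

```text
[ 41.48627525   2.70282981 114.63596403] [-1.8722177  10.54863167  5.16799899] -10.700369624236245 [ 0.00996004 -0.15039948  0.02794564] [ 2.12716095  0.52858959 -0.07533837]
```

Request:
servo_tool(targets=[{"ax": 0,"ay": 0,"az": 0,"x": -0.001,"y": 0,"z": 0.00014,"fingers": 0.035},{"ax": 0,"ay": 0,"az": 0,"x": -0.001,"y": 0,"z": 0.00014,"fingers": 0.035}])

```text
time_s: 14.95
ee_pos: [0.562, -0.0948, 0.1146]
eef_rot: [0.053, 0.622, 0.78, -0.042]
force: [-3.7, 14.6, 7.6]
grip_width: 0.035
grasp_force: 7.3
```

Request:
servo_tool(targets=[{"ax": 0,"ay": 0,"az": 0,"x": -0.001,"y": 0,"z": 0.00014,"fingers": 0.035},{"ax": 0,"ay": 0,"az": 0,"x": -0.001,"y": 0,"z": 0.00014,"fingers": 0.035}])

```text
time_s: 15.15
ee_pos: [0.562, -0.095, 0.1146]
eef_rot: [0.052, 0.621, 0.781, -0.041]
force: [-6.5, 23.1, 12.8]
grip_width: 0.0352
grasp_force: 11.1
```

The force jumps from 10.7 to 24 N with no further travel, so this is the firm stop, about 15 mm after the spring was first felt. I ease off straight backwards.

Request:
servo_tool(targets=[{"ax": 0,"ay": 0,"az": 0,"x": 0.001,"y": 0,"z": -0.00014,"fingers": 0.035},{"ax": 0,"ay": 0,"az": 0,"x": 0.001,"y": 0,"z": -0.00014,"fingers": 0.035},{"ax": 0,"ay": 0,"az": 0,"x": 0.002,"y": 0,"z": -0.0003,"fingers": 0.035},{"ax": 0,"ay": 0,"az": 0,"x": 0.004,"y": 0,"z": -0.0006,"fingers": 0.035},{"ax": 0,"ay": 0,"az": 0,"x": 0.006,"y": 0,"z": -0.0008,"fingers": 0.035}])

```text
time_s: 15.65
ee_pos: [0.5598, -0.085, 0.1146]
eef_rot: [0.055, 0.622, 0.78, -0.044]
force: [-0.6, 0.7, 1.1]
grip_width: 0.0348
grasp_force: 0.0
```

Request:
servo_tool(targets=[{"ax": 0,"ay": 0,"az": 0,"x": 0.015,"y": 0,"z": -0.002,"fingers": 0.035},{"ax": 0,"ay": 0,"az": 0,"x": 0.02,"y": 0,"z": -0.003,"fingers": 0.035},{"ax": 0,"ay": 0,"az": 0,"x": 0.02,"y": 0,"z": -0.02,"fingers": 0.035},{"ax": 0,"ay": 0,"az": 0,"x": 0.01,"y": 0,"z": -0.03,"fingers": 0.035},{"ax": 0,"ay": 0,"az": 0,"x": 0,"y": 0,"z": -0.03,"fingers": 0.035}])

```text
time_s: 16.15
ee_pos: [0.5414, -0.0083, 0.1901]
eef_rot: [0.054, 0.621, 0.78, -0.044]
force: [0.2, 0.4, -0.5]
grip_width: 0.0354
grasp_force: 0.0
```

Request:
servo_tool(targets=[{"ax": 0,"ay": 0,"az": 0,"x": 0,"y": 0,"z": -0.03,"fingers": 0.035},{"ax": 0,"ay": 0,"az": 0,"x": 0,"y": 0,"z": -0.03,"fingers": 0.035},{"ax": 0,"ay": 0,"az": 0,"x": 0.02,"y": 0,"z": 0,"fingers": 0.035},{"ax": 0,"ay": 0,"az": 0,"x": 0.02,"y": 0,"z": 0,"fingers": 0.035},{"ax": 0,"ay": 0,"az": 0,"x": 0,"y": 0,"z": 0,"fingers": 0.035}])

```text
time_s: 16.65
ee_pos: [0.5311, 0.0386, 0.2434]
eef_rot: [0.054, 0.621, 0.781, -0.043]
force: [0.1, 0.8, -0.2]
grip_width: 0.035
grasp_force: 0.0
```

```bash
cat >> look.py <<'E'
f=dict(manip.camera_params('wrist'));b,d=manip.grab_frame('wrist');f['d']=d;w=cloud(f)
cv2.imwrite('pics/w.png',b[:,:,::-1])
f=dict(manip.camera_params('scene'));b,d=manip.grab_frame('scene');f['d']=d;w2=cloud(f)
for W in (w,w2):
    q=(W.reshape(-1,3)-O);Q=np.c_[q@fd,q@sy,q[:,2]]*1e3
    m=(abs(Q[:,1]-2.5)<30)&(Q[:,0]>0)&(Q[:,0]<98)&(abs(Q[:,2]-133)<5)
    print(m.sum(),np.percentile(Q[m],[1,5,50,99],axis=0).round(1).tolist() if m.sum() else '')
E
python3 look.py pics/d1.png
```

```text
16.65 [0.53112896 0.03861373 0.24341819] [ 0.06181617  0.75817631 -0.15069944] sl [138.50150488   2.42435978 149.14971275] st [-93.62903468   2.42435978 243.41819265]
2161 [[52.0, -26.8, 128.6], [52.6, -24.5, 130.2], [71.0, 2.5, 134.0], [97.4, 31.8, 135.3]]
186 [[54.5, -26.0, 129.2], [55.9, -22.8, 130.0], [74.3, 3.8, 132.2], [94.2, 32.0, 134.9]]
```

View pics/d1.png

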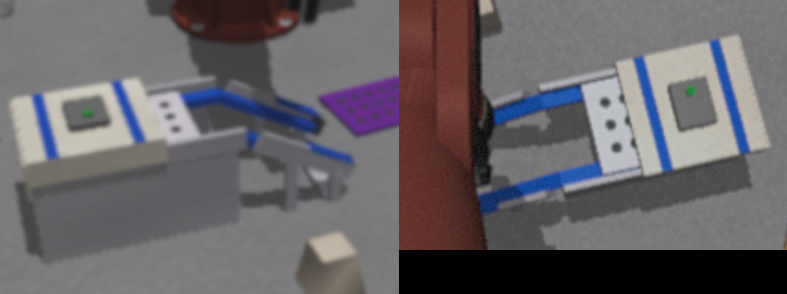

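The plate lies level (top at about 134 mm) and square, with its rear edge at x ≈ 52 mm. That matches the fingertip position at the stop, so it has not sprung back. The arm is clear and the bystander cheeses were not touched.

```bash
python3 -c "
from cell import manip
print(manip.close_job())"
```

```text
the job is handed in; nothing more can be done
None
```

The plate lies level on the blue rails under the hood, against the fully pressed spring buffer, with the arm clear of everything; I handed the job in at about 17 s, and no verdict came back.

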